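Unbolt the specimen case against its spring catch

ROBOT

A 6-joint arm with a two-finger parallel gripper is mounted at the origin on the work surface; the furniture and walls round the work are solid. World frame = base frame: x ahead of the robot, y to its left, z up, the work surface at z = 0. Lengths are in mm, angles in rad, forces in N, time in s.
With the tool pointing down it reaches from about 350 to 975 mm from the base axis. Payload 7.1 kg.
Tool frame: the origin (TCP) lies midway between the tips of the shut fingers; the grasp point (between the pads) lies 19 mm behind it (ctrl.tcp_to_grasp is the distance from the TCP to the grasp point, in mm); z points along the fingers, y is the line along which they close (so a half turn about z gives the same grasp; the last joint's range is limited). The gripper opens to 88 mm and grips with 3 to 60 N. Pads are 20 mm wide; open, the fingers measure 115 mm over their backs; the gripper's body (75 mm by 178 mm) begins 61 mm behind the grasp point.
Start: joints at [-1.305, 0.423, 1.63, -0, 1.089, -0.019], TCP at [175.622, -599.801, 195.075] pointing down, gripper open.
Joint ranges: [-3, 3], [-0.9, 2.11], [0.09, 2.58], [-1.31, 4.45], [0.11, 2.69], [-2.54, 2.54]. Speed limits (rad/s): [2.39, 2.39, 3.01, 3.14, 3.14, 3.14].

INTERFACE

Orientations are given as a rotation vector (axis times angle).
In Python, from workcell import get_obs, cams, ticket, boxes_of, ctrl gives the robot as it stands.
- The arm moves only by the shell command python3 -m creep 'ROWS' [OPENING]. ROWS is JSON, one flat list of numbers, 4 for each row, row after row: the shift along the world's x, y, z in m, then the turn about the world's z in rad. In form: [tx, ty, tz, spin, tx, ty, tz, spin, ...]. A call has 1 to 10 rows; each row is the pose to reach, as a shift and turn from the pose commanded when the call began; what a row does not reach only later rows make up. A row lasts 1/12 s, in which the tool goes at most 41.7 mm and 7.16 degrees, less where a joint would pass 70% of its speed; a pose out of reach is approached as far as the arm can. A call with a gripper value outside its range is refused whole. OPENING is the opening, from 0 (shut) to 1 (fully open), set as the call begins (- or left out, the last holds). The fingers move at their own pace and stop on an object; the grip force is fixed at half the most. Time passes only in rows, so rows that repeat a pose let the fingers close. It gives the time, the measured TCP pose, the force, the opening and the grip force at its end, in the units of the state.
- get_obs(): the state, without advancing time (a new reading comes with each control period).
- cams.get_image(name): name is "scene" or "top" or "wrist"; returns (picture, depth): 400x640x3 uint8, red, green, blue; 400x640 float32, mm along the optical axis (not along the pixel's ray), 0 where there is no reading.
- cams.get_calibration(name): a dict with "mtx" (3x3 intrinsics, pixels), "R" (3x3) and "t" (3): a world point X has camera coordinates R X + t; the wrist camera has in their place "mount" (4x4, takes a point from camera to tool coordinates, whose origin is the TCP and whose axes are the flange's). Camera axes: x right, y down, z forward; pixel columns grow to the right and rows downward; lengths in mm; the calibration is good to about 2 mm. A picture is of the moment at which its call begins: read the wrist's pose just before it. get_calibration takes no time and is no camera call.
- ticket.close_job(): hands the job in; it is judged then, once.
Trained networks look in the newest picture that a camera, given by its name, has taken for a name from the list of things; names that differ only in an ending like _2 or _b are one class to them, and where a whole thing is asked for, a point or a joint stands for the part that bears it (a point fixed in the world has none). Each returns a list of dicts, best first, with "score" (0 to 1); they miss things now and then, are a little off and sometimes report something else, mostly with a low value. They report only what shows in the picture. A call takes as long as a camera call.
- boxes_of(camera, target): "centre" ([column, row] in pixels, amid what is visible of it).
The state is a dict: "t": time; "qpos": joint angles; "qvel": joint speeds; "joint_torque": joint torques, N m; "ee_pos": TCP position; "orientation": TCP orientation; "ft_force": force on the tool from outside, world axes, zero at the start; "moment": the same for the moment, N m; "width": finger opening in mm; "grasp_force": force on a finger pad.
Only numpy, scipy, OpenCV 4.12 (cv2) and the standard library are available. Lean on these libraries where they do the work, as an engineer would, in place of code of your own. Each camera call takes 0.05 s, during which the arm holds its last target. There are 200 camera calls.

TASK

Unlock the green specimen case: with one fingertip press the red spring catch down and keep it down while the other fingertip pushes the bolt by its black knob all the way back, away from the hatch; then let go, so that the catch springs up behind the bolt and the hatch stands ajar. Grasp and lift nothing, leave the case where it stands, and do not disturb the bottles, highlighter, pencil and hand lens around it.

Things in the scene. Friction and masses are not known exactly. Their poses are not given: they have to be found in the camera images.
- case: Green steel case, 2.5 kg, loose on the table: 120 mm (its x) by 225 mm (y), top 45 mm up. Origin on the table, 95 mm from the hatch end, 130 mm from the lock end. z up; y runs from hatch end to lock end, the way the bolt is drawn; at yaw 0 y is to the robot's left, x away from it. Hatch: y -95 to -20 mm, lock plate: y -20 to 130 mm. Catch along x = -30 mm, bolt along x = +30 mm.
- paddle (a point): Centre of the level upper face of the red catch paddle, a flat bar 24 mm wide (case x) and 100 mm long (case y), 26 mm above the top of the case when up; at case x -30, y 45 mm. Press it anywhere; a fingertip may slide along it. A steel cross tongue runs from it to the bolt at case y = 76 mm, just below its face.
- catch (a joint): How far the catch is pressed, m: 0 up, 0.011 at its stop. Spring 2 N at the top, 5 N fully down. The bolt is blocked unless it is pressed more than 0.0065. At the stop the paddle's face is still 15 mm above the top of the case, and the flat bolt and its guides reach only 11 mm, so the other fingertip can hang at the same height beside the knob.
- knob (a point): A point on the axis of the upright black bolt knob, 16 mm across, that stands from 12 to 46 mm above the top of the case; the point is 30 mm above the top of the case, at case x 30, y 35 mm when bolted. It moves with the bolt. The space on its hatch side is free for a fingertip.
- bolt (a joint): How far the bolt is drawn, m: 0 bolted (its nose over the edge of the hatch), 0.042 fully drawn, at its stop. It slides towards case +y against about 2 N of friction. From 0.040 on it clears the catch, which can then rise again and lock it there.
- hatch (a joint): Angle of the hatch, rad: about 0.02 shut against the bolt, 0.25 ajar. It is sprung open and rises by itself when the bolt has been drawn off its edge; it hinges at the far end, case y = -94 mm, well away from the lock.
- stain: Purple bottle with a white cap, 32 mm across, 75 mm tall, loose, just behind the hatch (case +x side). Origin at the centre of its underside. To be left alone.
- oil: Small brown bottle with a black cap, 28 mm across, 62 mm tall, loose, to the left of the case. Origin at the centre of its underside. To be left alone.
- highlighter: Green highlighter, 112 mm long, 15 mm thick, lying loose further left. Origin at the middle of its underside, length along its y. To be left alone.
- pencil: Yellow pencil, 150 mm long, 10 mm thick, lying loose at the back right. Origin at the middle of its underside. To be left alone. The work lies between a tall wooden hood on its right (a side wall along the robot's x, from x = 0.21 m on, at y = -0.32 m, 0.59 m high; swing over or round it) and a microscope behind it (from x = 0.575 m on).
- lens: Folding hand lens, 34 x 49 x 13 mm, lying loose to the left of the case. Origin at the middle of its underside. To be left alone.

How it is judged (in metres and radians):
On the way, in this order (a step that is already met when the one before it is completed fails the run):
1. a fingertip presses the catch while the bolt is still home (value of joint catch above 0.003 m and value of joint bolt below 0.004 m), for 0.02 s.
2. the bolt is fully drawn with the catch still held down (value of joint bolt above 0.0395 m and value of joint catch above 0.005 m), for 0.05 s.
At the end, for the whole second after the job is handed in: The bolt is drawn at least 38 mm of its 42 mm, the catch is up again (within 2 mm), the hatch stands ajar by more than 0.18 rad, and the case is at rest (value of joint bolt above 0.038 m and value of joint catch below 0.002 m and value of joint hatch above 0.18 rad and linear speed of case below 0.01 m/s); the robot touches nothing.
It fails at once if the case is lifted, tipped or shoved more than 25 mm (distance of case from where it was at the start of the episode above 0.025 m or height (world z) of case above 0.008 m or angle between case's own z axis and vertical above 0.1 rad).
It fails at once if a bystander is moved more than 15 mm, lifted or knocked over (distance of any of stain, oil, highlighter, pencil, lens from where it was at the start of the episode above 0.015 m or angle between any of stain, oil's own z axis and vertical above 0.5 rad).
It also fails if it takes over 42 s, if anything falls off the work surface, if the arm or the gripper's body presses on something with over 40 N, if the wrist force passes 120 N, or if a joint passes its speed limit or range.

## Working session

There is one attempt and no reset: what is moved stays moved. The work goes in short steps, Python scripts to look and compute and a shell command to move; the robot and the scene stay as the last step left them, time stands still between calls to the robot, and variables do not carry over. Pictures are saved under pics/ and viewed, at most 10 in all, crops included, and the job is handed in when it is done.

```bash
ls; mkdir -p pics; cat > h.py <<'E'
import numpy as np, cv2
from workcell import get_obs, cams, ticket, boxes_of, ctrl
from scipy.spatial.transform import Rotation as Ro
def snap(c,name=None):
    o=get_obs(); im,d=cams.get_image(c); k=cams.get_calibration(c)
    if name: cv2.imwrite('pics/'+name+'.png',im[:,:,::-1])
    if 'mount' in k:
        T=np.eye(4);T[:3,:3]=Ro.from_rotvec(o['orientation']).as_matrix();T[:3,3]=o['ee_pos']
        W=T@k['mount']
    else:
        W=np.eye(4);W[:3,:3]=np.array(k['R']).T;W[:3,3]=-np.array(k['R']).T@np.array(k['t'])
    return im,d,np.array(k['mtx']),W
def cloud(d,K,W):
    v,u=np.mgrid[:d.shape[0],:d.shape[1]]
    P=np.stack([(u-K[0,2])/K[0,0]*d,(v-K[1,2])/K[1,1]*d,d],-1)
    return P@W[:3,:3].T+W[:3,3]
E
python3 - <<'E'
from h import *
print(get_obs())
for c in ['top','scene']:
    im,d,K,W=snap(c,c+'0'); P=cloud(d,K,W)
    for n in ['case','paddle','knob','hatch','bolt','stain','oil','highlighter','pencil','lens']:
        for b in boxes_of(c,n)[:1]:
            u,v=np.round(b['centre']).astype(int); print(c,n,round(b['score'],2),u,v,P[v,u].round())
E
```

```text
pics
{'t': 0.0, 'qpos': array([-1.30497308e+00,  4.23795482e-01,  1.63067290e+00, -2.67086875e-05,
        1.08858864e+00, -1.89969547e-02]), 'qvel': array([ 1.46429375e-04,  2.72457289e-03,  6.79087993e-05,  5.86728111e-04,
       -2.13790056e-03, -1.72270633e-03]), 'joint_torque': array([-1.72097214e-03, -5.44632339e+01, -2.73670417e+01,  6.42677676e-02,
        2.28892994e-02, -1.35688483e-04]), 'ee_pos': array([ 175.4814345 , -599.2527265 ,  194.33676069]), 'orientation': array([-3.10835129e+00, -4.45697253e-01,  3.19882743e-04]), 'ft_force': array([ 0.23906456,  0.50311383, -0.65098763]), 'moment': array([-0.01939267, -0.00037293,  0.02085859]), 'grasp_force': 0.0, 'width': 87.69724736267565}
top case 0.64 376 238 [ 463. -147.   46.]
top paddle 0.64 365 247 [ 442. -119.   70.]
top knob 0.96 373 224 [ 493. -140.   63.]
top hatch 0.72 414 246 [ 444. -231.   46.]
top bolt 0.83 373 225 [ 492. -141.   51.]
top stain 0.74 420 210 [ 522. -244.   66.]
top oil 0.69 252 259 [420. 129.  50.]
top highlighter 0.72 226 250 [443. 196.  15.]
top pencil 0.48 396 162 [ 651. -208.    9.]
top lens 0.63 250 236 [474. 141.  16.]
scene paddle 0.83 372 195 [ 448. -110.   68.]
scene knob 0.78 366 182 [ 489. -142.   74.]
scene hatch 0.6 397 189 [ 434. -207.   42.]
scene bolt 0.67 364 187 [ 484. -126.   69.]
scene stain 0.53 377 172 [ 518. -235.   49.]
scene oil 0.68 313 268 [410. 147.  44.]
scene highlighter 0.77 280 292 [437. 216.  13.]
scene pencil 0.61 399 185 [ 440. -225.   43.]
scene lens 0.88 290 268 [468. 157.  13.]
```

```bash
python3 - <<'E'
from h import *
im,d,K,W=snap('top'); P=cloud(d,K,W)
cv2.imwrite('pics/topc.png',cv2.resize(im[130:310,200:470,::-1],None,fx=2.9,fy=2.9,interpolation=2))
def rect(m):
    r=cv2.minAreaRect(P[m][:,:2].astype(np.float32)); return np.round(r[0]),np.round(r[1]),r[2],m.sum()
x,y,z=P[...,0],P[...,1],P[...,2]
reg=(x>350)&(x<560)&(y>-300)&(y<20)
print('top of case',rect(reg&(z>38)&(z<80)&(x<505)))
hsv=cv2.cvtColor(im,cv2.COLOR_RGB2HSV)
red=reg&((hsv[...,0]<8)|(hsv[...,0]>172))&(hsv[...,1]>120)&(z>55)
print('red',rect(red),z[red].mean())
g=reg&(hsv[...,0]>35)&(hsv[...,0]<90)&(hsv[...,1]>60)&(z>30)
print('green',rect(g))
kn=reg&(z>80);print('knob',P[kn].mean(0),kn.sum(),P[kn][:6])
E
```

```text
top of case (array([ 466., -152.]), array([227., 120.]), 75.02885437011719, np.int64(4507))
red (array([434., -89.]), array([ 72., 151.]), 20.023508071899414, np.int64(514)) 72.19707077202811
green (array([ 437., -143.]), array([222., 180.]), 75.21343994140625, np.int64(1703))
knob [379.6188279  -35.4303499  881.69323921] 1053 [[373.80306306 -30.23297248 920.36495808]
 [373.80306306 -30.23297248 920.36495808]
 [373.80306306 -30.23297248 920.36495808]
 [373.80306306 -30.23297248 920.36495808]
 [373.80306306 -30.23297248 920.36495808]
 [373.80306306 -30.23297248 920.36495808]]
```

View pics/topc.png

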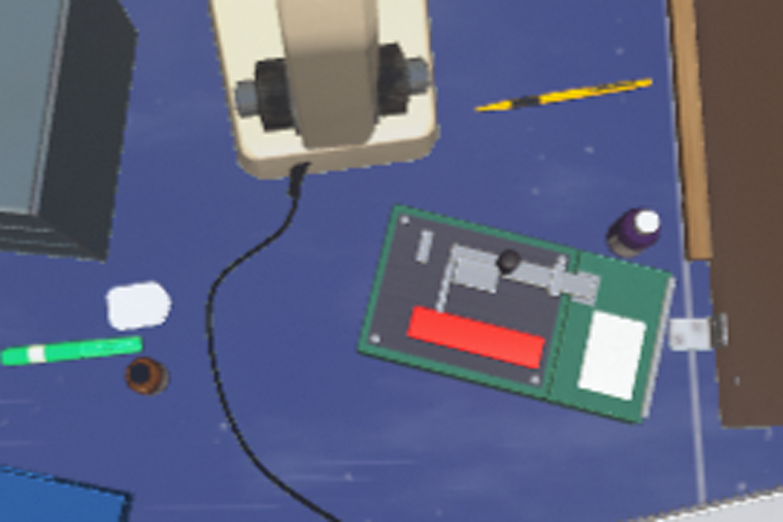

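View pics/scene0.png

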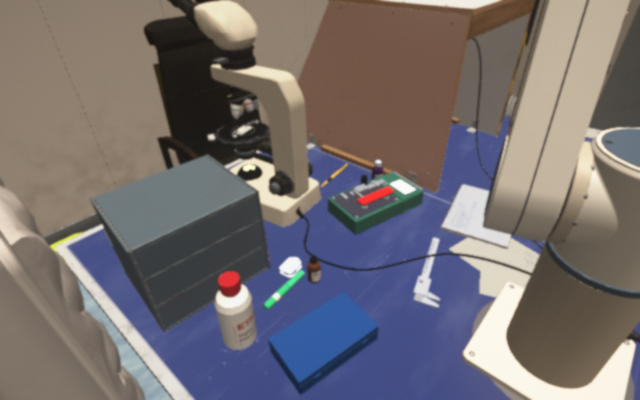

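```bash
python3 - <<'E'
from h import *
for c in ['top','scene']:
    im,d,K,W=snap(c); P=cloud(d,K,W); P[d==0]=-9999
    x,y,z=P[...,0],P[...,1],P[...,2]
    for lo in range(20,500,40):
        m=(x>520)&(x<760)&(y>-220)&(y<80)&(z>lo)&(z<lo+40)
        if m.sum()>3: print(c,lo,m.sum(),'xmin',x[m].min().round(),np.percentile(x[m],5).round(),'y',np.percentile(y[m],[2,98]).round())
k=cams.get_calibration('wrist');print(np.round(k['mount'],2))
E
python3 -m creep '[-0.02,0.03,0.04,0,-0.035,0.055,0.08,0,-0.05,0.08,0.12,0,-0.06,0.1,0.155,0,-0.06,0.11,0.19,0,-0.06,0.12,0.23,0,-0.06,0.13,0.27,0,-0.06,0.14,0.31,0,-0.06,0.15,0.35,0,-0.06,0.16,0.39,0]' 0.53
```

```text
top 20 2814 xmin 520.0 526.0 y [-134.   76.]
top 60 121 xmin 589.0 590.0 y [-77.  60.]
top 100 845 xmin 589.0 591.0 y [-81.  56.]
top 140 149 xmin 589.0 590.0 y [-43.  10.]
top 180 708 xmin 589.0 591.0 y [-69.  67.]
top 220 242 xmin 589.0 590.0 y [-44.  43.]
top 260 392 xmin 589.0 590.0 y [-42.  45.]
top 300 736 xmin 591.0 594.0 y [-41.  12.]
top 340 3105 xmin 611.0 620.0 y [-35.  60.]
top 380 366 xmin 712.0 713.0 y [-34.  42.]
top 420 2440 xmin 713.0 717.0 y [-45.  53.]
scene 20 1836 xmin 520.0 532.0 y [-96.  74.]
scene 60 499 xmin 585.0 588.0 y [-62.  60.]
scene 100 942 xmin 583.0 588.0 y [-64.  58.]
scene 140 844 xmin 586.0 588.0 y [-33.  57.]
scene 180 1034 xmin 585.0 588.0 y [-42.  65.]
scene 220 724 xmin 585.0 588.0 y [-35.  43.]
scene 260 1168 xmin 586.0 588.0 y [-33.  41.]
scene 300 1253 xmin 587.0 594.0 y [-32.  31.]
scene 340 1174 xmin 608.0 619.0 y [-28.  63.]
scene 380 651 xmin 710.0 712.0 y [-28.  51.]
scene 420 1070 xmin 710.0 715.0 y [-38.  58.]
scene 460 91 xmin 750.0 752.0 y [-21.  48.]
[[ 0.0000e+00 -9.5000e-01 -3.1000e-01  8.5440e+01]
 [ 1.0000e+00  0.0000e+00 -0.0000e+00  1.5000e-01]
 [ 0.0000e+00 -3.1000e-01  9.5000e-01 -1.9002e+02]
 [ 0.0000e+00  0.0000e+00  0.0000e+00  1.0000e+00]]
t: 2.08
ee_pos: [115.4, -443.2, 569.1]
orientation: [3.109, 0.446, 0.0]
ft_force: [0.5, -0.8, -0.0]
width: 46.5
grasp_force: 0.0
```

```bash

python3 -m creep '[0,0,0.04,0,0,0,0.08,0,0,0,0.08,0,0.03,0.01,0.08,0.1,0.065,0.025,0.08,0.2,0.1,0.045,0.08,0.3,0.135,0.065,0.08,0.4,0.17,0.085,0.08,0.5,0.17,0.085,0.08,0.5]'
```

```text
t: 2.83
ee_pos: [290.2, -356.2, 646.5]
orientation: [-2.895, -1.218, -0.003]
ft_force: [-0.1, -0.5, -0.4]
width: 46.7
grasp_force: 0.0
```

```bash

python3 -m creep '[0.022,0.034,0,0.1,0.044,0.068,0,0.2,0.066,0.102,0,0.3,0.09,0.135,-0.01,0.4,0.115,0.165,-0.03,0.5,0.14,0.185,-0.06,0.53,0.165,0.195,-0.09,0.53,0.175,0.2,-0.125,0.53,0.175,0.2,-0.165,0.53,0.175,0.2,-0.205,0.53]'
python3 -m creep '[0,0,-0.04,0,0,0,-0.08,0,0,0,-0.12,0,0,0,-0.16,0,0,0,-0.2,0,0,0,-0.235,0,0,0,-0.255,0,0,0,-0.255,0]'
```

```text
t: 3.67
ee_pos: [460.9, -158.9, 439.9]
orientation: [2.486, 1.921, -0.0]
ft_force: [0.3, -1.0, -0.2]
width: 46.6
grasp_force: 0.0
t: 4.33
ee_pos: [457.3, -158.6, 182.7]
orientation: [-2.482, -1.914, 0.007]
ft_force: [0.2, -0.3, 0.4]
width: 46.6
grasp_force: 0.0
```

```bash
cat > look.py <<'E'
from h import *
import sys
im,d,K,W=snap('wrist',sys.argv[1]); P=cloud(d,K,W); P[d==0]=-9999
o=get_obs(); R=Ro.from_rotvec(o['orientation']).as_matrix()
print(o['ee_pos'].round(1),'tool y deg',np.degrees(np.arctan2(R[1,1],R[0,1])))
x,y,z=P[...,0],P[...,1],P[...,2]
hsv=cv2.cvtColor(im,cv2.COLOR_RGB2HSV)
red=((hsv[...,0]<8)|(hsv[...,0]>172))&(hsv[...,1]>150)&(z>55)&(z<80)
r=cv2.minAreaRect(P[red][:,:2].astype(np.float32));print('red',r,np.median(z[red]))
for n in ['knob','paddle']:
    for b in boxes_of('wrist',n)[:2]:
        u,v=np.round(b['centre']).astype(int); print(n,round(b['score'],2),u,v,P[v,u].round(1))
kn=(z>80)&(z<97)&(abs(x-499)<30)&(abs(y+143)<60)
if kn.sum(): print('knob top',P[kn].min(0).round(1),P[kn].max(0).round(1),kn.sum())
E
python3 look.py w1
```

```text
[ 459.  -159.2  185.2] tool y deg -14.707828904733601
red ((443.7588195800781, -116.35395812988281), (98.49417114257812, 23.60856056213379), 74.82316589355469) 70.24100935346812
knob 0.69 355 162 [ 496.7 -133.9   70.2]
paddle 0.67 306 152 [ 449.9 -110.9   70.7]
knob top [ 491.3 -149.2   80.4] [ 506.7 -133.8   91.6] 212
```

View pics/w1.png

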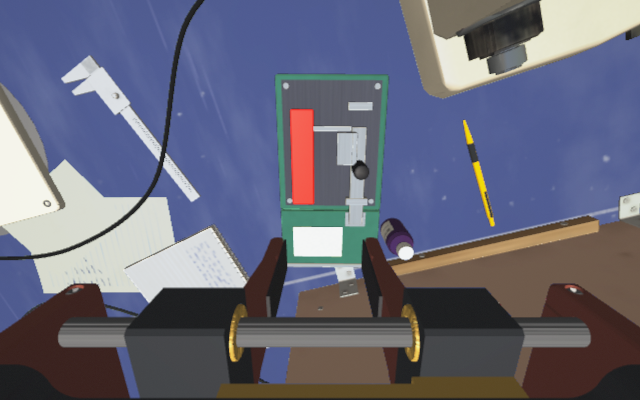

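```bash

python3 -m creep '[0.005,0.002,-0.02,0,0.005,0.002,-0.045,0,0.005,0.002,-0.07,0,0.005,0.002,-0.085,0,0.005,0.002,-0.085,0,0.005,0.002,-0.085,0,0.005,0.002,-0.085,0]'; python3 look.py w2
```

```text
t: 5.07
ee_pos: [467.3, -158.0, 103.8]
orientation: [2.484, 1.918, 0.003]
ft_force: [0.9, -0.2, 0.3]
width: 46.8
grasp_force: 0.0
[ 467.2 -158.   103.8] tool y deg -14.671109830547474
red ((444.04034423828125, -116.4933853149414), (98.14641571044922, 23.846023559570312), 75.07098388671875) 70.240351719019
knob 0.91 352 177 [ 498.  -129.6   70.2]
paddle 0.92 284 164 [ 449.3 -106.2   69.8]
paddle 0.5 319 278 [ 445.1 -225.7   45.6]
knob top [ 491.5 -149.    80. ] [ 506.8 -133.5   91.9] 390
```

View pics/w2.png

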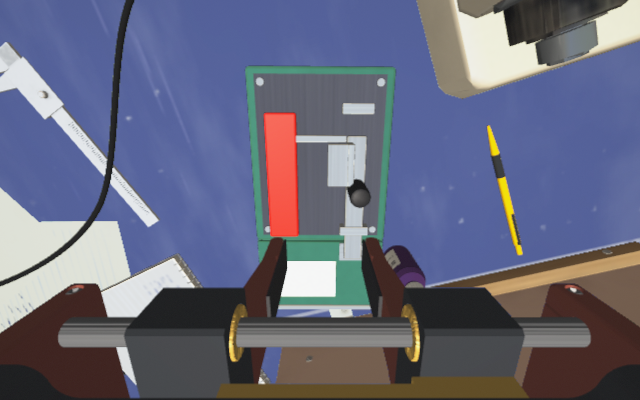

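```bash

python3 -m creep '[-0.003,0.001,-0.01,0,-0.003,0.001,-0.02,0,-0.003,0.001,-0.028,0,-0.003,0.001,-0.028,0,-0.003,0.001,-0.028,0]'; python3 -m creep '[0,0,-0.003,0,0,0,-0.006,0,0,0,-0.009,0,0,0,-0.009,0,0,0,-0.009,0]'; python3 -c "
from h import *
print(get_obs()['ee_pos'],get_obs()['ft_force'])"
```

```text
t: 5.63
ee_pos: [462.4, -156.3, 73.4]
orientation: [-2.486, -1.919, 0.001]
ft_force: [-0.8, 0.5, 0.4]
width: 46.8
grasp_force: 0.0
t: 6.05
ee_pos: [462.5, -156.3, 64.7]
orientation: [-2.487, -1.919, 0.0]
ft_force: [-0.1, -0.7, 0.1]
width: 46.2
grasp_force: 0.0
[ 462.53225827 -156.32461034   64.68452245] [-0.11294974 -0.65500062  0.05965042]
```

```bash
python3 look.py w3
```

```text
[ 462.6 -156.4   64.8] tool y deg -14.670434252037866
red ((444.1016540527344, -116.39147186279297), (98.32255554199219, 23.898775100708008), 74.95155334472656) 70.25653667917081
knob 0.91 362 189 [ 496.1 -127.5   71.6]
paddle 0.92 285 170 [ 451.  -103.    70.4]
knob top [ 482.9 -170.7   80.1] [ 507.  -133.4   97. ] 661
```

View pics/w3.png

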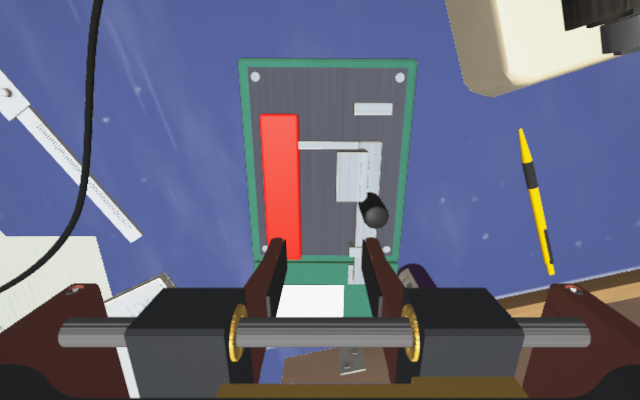

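```bash
python3 - <<'E'
from h import *
im,d,K,W=snap('wrist'); P=cloud(d,K,W)
o=get_obs();R=Ro.from_rotvec(o['orientation']).as_matrix()
Q=(P-o['ee_pos'])@R
for u in (268,272,276,280,284,366,370,374,378):
    col=[v for v in range(225,300)]
    # first row where finger begins: jump
    print(u,[(v,*Q[v,u].round(0).astype(int)) for v in range(234,262,4)])
E
```

```text
268 [(234, np.int64(4), np.int64(-38), np.int64(-5)), (238, np.int64(1), np.int64(-38), np.int64(-6)), (242, np.int64(-2), np.int64(-38), np.int64(-6)), (246, np.int64(12), np.int64(-31), np.int64(-41)), (250, np.int64(11), np.int64(-31), np.int64(-45)), (254, np.int64(12), np.int64(-30), np.int64(-50)), (258, np.int64(12), np.int64(-29), np.int64(-55))]
272 [(234, np.int64(4), np.int64(-36), np.int64(-5)), (238, np.int64(12), np.int64(-31), np.int64(-31)), (242, np.int64(12), np.int64(-30), np.int64(-36)), (246, np.int64(12), np.int64(-29), np.int64(-42)), (250, np.int64(12), np.int64(-28), np.int64(-46)), (254, np.int64(12), np.int64(-27), np.int64(-50)), (258, np.int64(12), np.int64(-27), np.int64(-55))]
276 [(234, np.int64(4), np.int64(-33), np.int64(-5)), (238, np.int64(12), np.int64(-28), np.int64(-30)), (242, np.int64(12), np.int64(-27), np.int64(-36)), (246, np.int64(12), np.int64(-27), np.int64(-40)), (250, np.int64(12), np.int64(-26), np.int64(-46)), (254, np.int64(11), np.int64(-25), np.int64(-49)), (258, np.int64(10), np.int64(-25), np.int64(-51))]
280 [(234, np.int64(4),
[... 1405 characters left out ...]
34, np.int64(-4), np.int64(38), np.int64(12)), (238, np.int64(12), np.int64(31), np.int64(-29)), (242, np.int64(12), np.int64(30), np.int64(-35)), (246, np.int64(12), np.int64(29), np.int64(-41)), (250, np.int64(12), np.int64(28), np.int64(-45)), (254, np.int64(12), np.int64(27), np.int64(-50)), (258, np.int64(12), np.int64(27), np.int64(-54))]
378 [(234, np.int64(-8), np.int64(43), np.int64(21)), (238, np.int64(-11), np.int64(43), np.int64(20)), (242, np.int64(12), np.int64(32), np.int64(-35)), (246, np.int64(12), np.int64(31), np.int64(-41)), (250, np.int64(12), np.int64(30), np.int64(-46)), (254, np.int64(12), np.int64(29), np.int64(-50)), (258, np.int64(12), np.int64(29), np.int64(-55))]
```

```bash
cat > st.py <<'E'
from h import *
im,d,K,W=snap('wrist'); P=cloud(d,K,W); P[d==0]=-9999
o=get_obs();R=Ro.from_rotvec(o['orientation']).as_matrix();Q=(P-o['ee_pos'])@R
hsv=cv2.cvtColor(im,cv2.COLOR_RGB2HSV);z=P[...,2]
red=((hsv[...,0]<8)|(hsv[...,0]>172))&(hsv[...,1]>150)&(z>52)&(z<80)
c=P[red];k=(z>85)&(z<95)&(P[...,0]>485)&(P[...,0]<530)&(P[...,1]<-70)&(P[...,1]>-160)&(Q[...,0]>13)
print('tcp',o['ee_pos'].round(1),'F',o['ft_force'].round(1),'paddle z',np.percentile(c[:,2],[5,50,95]).round(1),'knob',np.median(P[k],0).round(1),'case xy of tcp',(o['ee_pos'][:2]-[461,-167.7])@np.array([[.965,.262],[-.262,.965]]))
f=(Q[...,0]>8)&(Q[...,0]<14)&(abs(Q[...,1])<42)&(abs(Q[...,1])>20)&(Q[...,2]<0)&~red
for s in (-1,1):
    g=f&(Q[...,1]*s>0)
    if g.sum(): print('finger',s,'lowest tool z',np.percentile(Q[g][:,2],99.5).round(1),'y',np.percentile(Q[g][:,1],[1,99]).round(1))
E
python3 -m creep '[0,0,-0.003,0,0,0,-0.006,0,0,0,-0.006,0,0,0,-0.006,0]'; python3 st.py;python3 -m creep '[0,0,-0.003,0,0,0,-0.006,0,0,0,-0.006,0,0,0,-0.006,0]'; python3 st.py
```

```text
t: 6.58
ee_pos: [462.4, -156.3, 58.5]
orientation: [-2.486, -1.919, 0.001]
ft_force: [0.3, 0.4, 0.2]
width: 46.8
grasp_force: 0.0
tcp [ 462.5 -156.3   58.7] F [-0.1 -0.6  0.1] paddle z [69.  70.2 71.3] knob [ 499.1 -140.2   89.8] case xy of tcp [-1.5033409  11.37506832]
finger -1 lowest tool z -28.8 y [-41.1 -23.1]
finger 1 lowest tool z -28.8 y [23.3 34.4]
t: 6.97
ee_pos: [462.4, -156.3, 52.6]
orientation: [-2.486, -1.919, 0.001]
ft_force: [0.1, -0.0, -0.9]
width: 46.8
grasp_force: 0.0
tcp [ 462.5 -156.3   52.7] F [-0.2 -1.1 -0.1] paddle z [69.1 70.2 71.3] knob [ 499.  -140.3   89.8] case xy of tcp [-1.52917893 11.37285902]
finger -1 lowest tool z -28.6 y [-41.4 -23.1]
finger 1 lowest tool z -0.3 y [23.3 34.4]
```

```bash

python3 -m creep '[0,0,-0.003,0,0,0,-0.005,0,0,0,-0.005,0,0,0,-0.005,0]'; python3 st.py;python3 -m creep '[0,0,-0.003,0,0,0,-0.005,0,0,0,-0.005,0,0,0,-0.005,0]'; python3 look.py w4;python3 st.py
```

```text
t: 7.35
ee_pos: [462.5, -156.3, 47.7]
orientation: [-2.487, -1.919, 0.0]
ft_force: [-0.1, -0.6, -0.7]
width: 46.5
grasp_force: 0.0
tcp [ 462.6 -156.3   47.7] F [-0.3  0.9 -0.1] paddle z [69.  70.3 71.4] knob [ 499.  -140.2   89.7] case xy of tcp [-1.46394654 11.36932543]
finger -1 lowest tool z -29.9 y [-41.2 -23.1]
finger 1 lowest tool z -4.2 y [23.3 34.5]
t: 7.73
ee_pos: [462.7, -156.4, 42.8]
orientation: [2.487, 1.92, 0.0]
ft_force: [0.2, -0.7, 0.8]
width: 46.1
grasp_force: 0.3
[ 462.7 -156.4   42.8] tool y deg -14.666685520225947
red ((444.0895690917969, -116.66117858886719), (99.27787017822266, 24.045076370239258), 74.90477752685547) 70.26868923559867
knob 0.72 364 194 [ 495.4 -124.7   70.9]
paddle 0.76 279 173 [ 451.6 -100.3   71.6]
knob top [ 483.  -171.7   80. ] [ 506.9 -133.7   97. ] 1149
tcp [ 462.5 -156.3   42.8] F [-0.9  0.4 -0.2] paddle z [69.  70.3 71.4] knob [ 499.  -140.1   89.8] case xy of tcp [-1.49054246 11.37151176]
finger -1 lowest tool z -30.6 y [-41.  -22.9]
finger 1 lowest tool z -1.4 y [22.1 34.5]
```

View pics/w4.png

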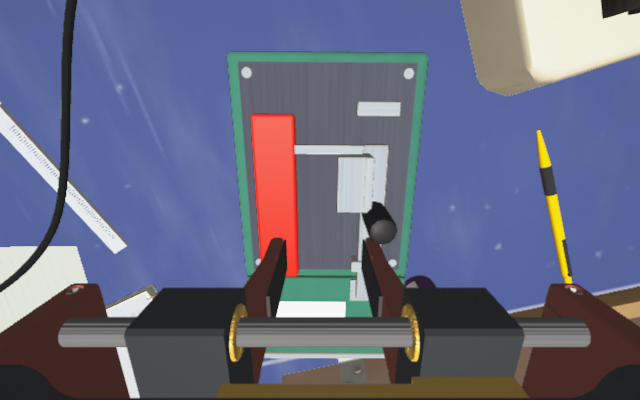

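```bash

python3 -m creep '[0,0,-0.003,0,0,0,-0.005,0,0,0,-0.005,0,0,0,-0.005,0]'; python3 st.py
```

```text
t: 8.27
ee_pos: [462.6, -156.4, 37.8]
orientation: [-2.487, -1.92, 0.0]
ft_force: [-1.2, 0.5, 3.7]
width: 46.8
grasp_force: 1.6
tcp [ 462.6 -156.4   37.8] F [-0.9  0.   2.8] paddle z [64.  65.2 66.3] knob [ 499.  -140.1   89.8] case xy of tcp [-1.39415528 11.36630716]
finger -1 lowest tool z -30.1 y [-40.9 -23. ]
finger 1 lowest tool z -6.4 y [21.5 34.5]
```

```bash

python3 -m creep '[0,0,-0.0025,0,0,0,-0.0047,0,0,0,-0.0047,0,0,0,-0.0047,0]'; python3 st.py
python3 -m creep '[0.0013,0.0048,0,0,0.0026,0.0097,0,0,0.0039,0.0145,0,0,0.0052,0.0193,0,0,0.0052,0.0193,0,0]'; python3 st.py
```

```text
t: 8.65
ee_pos: [462.6, -156.4, 33.0]
orientation: [-2.487, -1.92, 0.0]
ft_force: [-1.4, 0.3, 4.1]
width: 46.4
grasp_force: 2.1
tcp [ 462.6 -156.4   33.1] F [-1.   0.5  3.4] paddle z [59.3 60.6 61.6] knob [ 499.  -140.    89.8] case xy of tcp [-1.38101742 11.35743514]
finger -1 lowest tool z -30.2 y [-41.1 -23. ]
finger 1 lowest tool z -11.2 y [21.6 34.5]
t: 9.12
ee_pos: [468.2, -136.6, 33.2]
orientation: [2.486, 1.92, 0.0]
ft_force: [-0.8, -0.2, 4.5]
width: 46.5
grasp_force: 2.0
tcp [ 468.2 -136.7   33.3] F [0.5 0.7 4. ] paddle z [59.4 60.7 61.8] knob [ 503.6 -123.5   89.8] case xy of tcp [-1.19487054 31.83836759]
finger -1 lowest tool z -30.5 y [-41. -23.]
finger 1 lowest tool z -10.8 y [21.7 34.5]
```

```bash

python3 -m creep '[0.0013,0.0048,0,0,0.0026,0.0097,0,0,0.0039,0.0145,0,0,0.0052,0.0193,0,0,0.0062,0.023,0,0,0.0062,0.023,0,0]'; python3 st.py
```

```text
t: 9.67
ee_pos: [474.4, -113.2, 33.2]
orientation: [2.486, 1.92, 0.001]
ft_force: [0.5, 0.3, 4.7]
width: 46.4
grasp_force: 2.0
tcp [ 474.4 -113.3   33.2] F [1.7 1.6 3.8] paddle z [59.3 60.8 61.8] knob [ 509.8 -100.1   89.8] case xy of tcp [-1.29609901 56.03005798]
finger -1 lowest tool z -30.5 y [-40.6 -23. ]
finger 1 lowest tool z -11.3 y [23.1 34.5]
```

```bash

python3 -m creep '[0.0003,0.001,0,0,0.0005,0.002,0,0,0.0005,0.002,0,0]'; python3 st.py
```

```text
t: 9.97
ee_pos: [474.6, -112.3, 33.2]
orientation: [2.487, 1.919, -0.0]
ft_force: [0.2, -4.6, 4.0]
width: 46.4
grasp_force: 3.5
tcp [ 474.7 -112.3   33.2] F [-0.7 -3.8  4.7] paddle z [59.1 60.7 61.8] knob [510.  -99.4  89.8] case xy of tcp [-1.31492265 57.02190038]
finger -1 lowest tool z -30.2 y [-41. -23.]
finger 1 lowest tool z -11.5 y [23.3 34.5]
```

```bash

python3 -m creep '[-0.0004,-0.0015,0,0,-0.0008,-0.003,0,0,-0.0008,-0.003,0.004,0,-0.0008,-0.003,0.01,0,-0.0008,-0.003,0.02,0,-0.0008,-0.003,0.04,0,-0.0008,-0.003,0.07,0,-0.0008,-0.003,0.1,0,-0.0008,-0.003,0.12,0,-0.0008,-0.003,0.12,0]'; python3 st.py; python3 look.py w5
```

```text
t: 10.85
ee_pos: [475.9, -115.8, 157.6]
orientation: [2.482, 1.917, 0.006]
ft_force: [0.4, 0.5, 0.2]
width: 46.6
grasp_force: 0.0
tcp [ 474.8 -115.5  155.5] F [-0.5  0.5  0.5] paddle z [68.9 70.2 71.3] knob [ 509.8 -100.    89.7] case xy of tcp [-0.33954647 54.01696224]
finger -1 lowest tool z -31.1 y [-40.8 -22. ]
finger 1 lowest tool z -30.7 y [24.4 35.4]
[ 473.7 -115.2  154. ] tool y deg -14.66087536891396
red ((444.0381774902344, -115.77410125732422), (98.55683898925781, 23.680635452270508), 74.93950653076172) 70.16157017924868
knob 0.87 349 173 [505.8 -94.4  72.6]
paddle 0.61 296 197 [ 449.7 -105.1   70.3]
knob top [ 502.2 -108.9   80.2] [517.4 -93.   92.2] 253
```

View pics/w5.png

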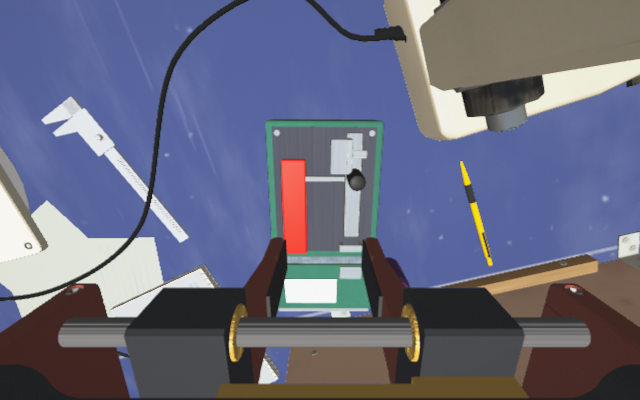

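```bash

python3 -m creep '[0,0,0,0,0,0,0,0,0,0,0,0,0,0,0,0,0,0,0,0,0,0,0,0]'; python3 - <<'E'
from h import *
im,d,K,W=snap('scene'); P=cloud(d,K,W)
q=P[...,:2]-[461,-167.7]; cx=q@[.965,-.262]; cy=q@[.262,.965]
for a in (-80,-60,-40,-28):
    m=(abs(cx)<50)&(abs(cy-a)<6)&(P[...,2]<100); print(a,np.median(P[m][:,2]))
print(get_obs()['ft_force'])
for n in ['stain','oil','lens']:
    b=boxes_of('scene',n)[0];u,v=np.round(b['centre']).astype(int);print(n,P[v,u].round())
E
```

```text
t: 11.55
ee_pos: [473.7, -115.1, 152.9]
orientation: [-2.487, -1.919, 0.0]
ft_force: [-0.8, -0.2, 0.2]
width: 46.7
grasp_force: 0.0
-80 45.78663976618975
-60 51.888953230296465
-40 57.6346547496704
-28 59.72264323247026
[-0.65159241  0.12577864  0.29476501]
stain [ 526. -240.   56.]
oil [409. 144.  45.]
lens [465. 151.  14.]
```

Hatch slope is about 0.27 rad, so it stands ajar; handing in.

```bash
python3 -c "
from workcell import ticket
print(ticket.close_job())"
```

```text
the job is handed in; nothing more can be done
None
```

The case is unlocked and the job is handed in at about 12 s; no verdict came back. My last measurements show the bolt drawn about 42 mm, the catch back up, the hatch ajar at roughly 0.27 rad, the case and the bottles and lens I re-checked in place, and the gripper clear.

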